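Press-test the empty crate cell, then load the jar

TASK

Two of the three cells of the grey sample crate are packed full and hold their white covers up proud of the rim; the third is empty and its sprung cover lies below the rim. Before you touch the jar, press the empty cell's cover well down with the fingers to make sure that nothing is under it, and let go. Then stand the wide amber jar upright in that cell, on its cover, which sinks to the bottom under it, and leave the slim amber bottle standing where it is.

Things in the scene. Friction and masses are not known exactly. Their poses are not given: they have to be found in the camera images.
- cell: Empty cell, fixed, open square: outside 84, inside 76 mm. Origin: centre of its underside, 4 mm above bench; z up, x and y along its sides. Rim 60 mm above origin; its cover's top 44 at rest, 22 sunk. Three such cells stand in a row along its y, 88 mm apart, the empty one at an end or in the middle; the full cells' rigid covers are 12 mm above the rim (72 above origin).
- cover (a joint): The empty cell's white cover, a 74 x 74 x 6 mm plate sliding straight down on a light spring: 0 = up at rest, 0.022 m = fully sunk. It takes about 1.0 N to start and 1.5 N to sink fully, less than the jar's weight, and rises when let go. The press test wants it at least 13 mm down for a moment. The full cells' covers look the same but do not give.
- jar: The wide amber jar with a white cap, loose: a straight cylinder 56 mm in diameter and 90 mm tall, cap and body alike, 250 to 400 g. Origin at the centre of its underside, z up; starts upright on the bench. Standing in the cell on the sunk cover it sticks out 52 mm above the rim.
- bottle: The slim amber bottle with a white cap, loose, a bystander: 36 mm in diameter, 120 mm tall. Origin at the centre of its underside, z up. It stands on the bench on the left or right of the jar, at least 100 mm between centres.
Not all that is in view belongs to the job. Leave any blue or green look-alike of the jar alone.

How it is judged (in metres and radians):
On the way:
1. the empty cell's cover is pressed at least 10 mm down with the fingers while the jar still stands where it was (value of joint cover above 0.01 m and contact force between the fingers and cover above 0.2 N and distance of jar from where it was at the start of the episode below 0.02 m), for 0.1 s.
At the end, for the whole second after the job is handed in: The jar stands upright (within 10 degrees) and at rest in the empty cell, within 16 mm of its centre, its underside within 27 mm of the cell's underside with the cover sunk at least 18 mm; the slim bottle stands upright within 30 mm of where it was (horizontal distance between jar and cell below 0.016 m and z of jar in the frame of cell below 0.027 m and angle between jar's own z axis and vertical below 0.17 rad and value of joint cover above 0.018 m and linear speed of jar below 0.02 m/s and distance of bottle from where it was at the start of the episode below 0.03 m and angle between bottle's own z axis and vertical below 0.2 rad); the robot touches nothing.
It fails at once if the slim bottle is knocked over or moved more than 50 mm (distance of bottle from where it was at the start of the episode above 0.05 m or angle between bottle's own z axis and vertical above 0.5 rad).
It also fails if it takes over 61 s, if anything falls off the work surface, if the arm or the gripper's body presses on something with over 40 N, if the wrist force passes 120 N, or if a joint passes its speed limit or range.

ROBOT

A 7-joint arm with a two-finger parallel gripper is mounted at the origin on the work surface. World frame = base frame: x ahead of the robot, y to its left, z up, the work surface at z = 0. Lengths are in mm, angles in rad, forces in N, time in s.
With the tool pointing down it reaches from about 400 to 850 mm from the base axis. Payload 4.4 kg.
Tool frame: the origin (TCP) lies at the very end of the fingers, on their centre line; the grasp point (between the pads) lies 19 mm behind it (r.grasp_offset is the distance from the TCP to the grasp point, in mm); z points along the fingers, y is the line along which they close (so a half turn about z gives the same grasp; the last joint's range is limited). The gripper opens to 94 mm and grips with 3 to 60 N. Pads are 16 mm wide; open, the fingers measure 119 mm over their backs; the gripper's body (75 mm by 177 mm) begins 78 mm behind the grasp point.
Start: joints at [-1.188, 0.628, 0.038, 1.517, -0.027, 0.996, -0.02], TCP at [282.004, 585.655, 205.478] pointing down, gripper open.
Joint ranges: [-3.06, 3.06], [-0.37, 2.12], [-1.25, 1.32], [0.18, 2.47], [-1.1, 4.24], [0.23, 1.98], [-2.94, 2.94]. Speed limits (rad/s): [2.57, 2.57, 3.14, 3.14, 3.14, 3.14, 3.14].

INTERFACE

Orientations are given as a unit quaternion [x, y, z, w].
In Python, from bench import r, snapshot, calibration gives the robot as it stands.
- The arm moves only by the tool play_rows, never from a script. Its argument "series" is a list of rows, each a list of 6 numbers: the shift along the tool's x, y, z as a fraction of full scale, then the turn, a rotation vector about the tool's x, y, z as a fraction of full scale. In form: [[dx, dy, dz, wx, wy, wz], ...]. A call has 1 to 5 rows; each row is the pose to reach, as a shift and turn from the pose commanded when the call began, along the tool's axes at that moment; what a row does not reach only later rows make up. Full scale, the value 1, is 80 mm for a shift and 60 degrees for a turn. A row lasts 1/12 s, in which the tool goes at most 41.7 mm and 7.16 degrees, less where a joint would pass 70% of its speed; a pose out of reach is approached as far as the arm can. A call with a number of a shift or a turn outside -1 to 1 is refused whole. A call with a gripper value outside its range is refused whole. "jaw" is the opening, from -1 (shut) to 1 (fully open), set as the call begins (left out, the last holds). The fingers move at their own pace and stop on an object; "force" is the grip in N (left out, the last holds). Time passes only in rows, so rows that repeat a pose let the fingers close. It gives the time, the measured TCP pose, the force, the opening and the grip force at its end, in the units of the state.
- r.get_obs(): the state, without advancing time (a new reading comes with each control period).
- snapshot(name): name is "scene" or "top"; returns the picture (480x640x3 uint8, blue, green, red); there is no depth.
- calibration(name): a dict with "mtx" (3x3 intrinsics, pixels), "rvec" (rotation vector, rad) and "tvec" (3), from world to camera coordinates, as OpenCV has them. Camera axes: x right, y down, z forward; pixel columns grow to the right and rows downward; lengths in mm; the calibration is good to about 2 mm. A picture is of the moment at which its call begins. calibration takes no time and is no camera call.
- r.sign_off(): hands the job in; it is judged then, once.
The state is a dict: "time": time; "q": joint angles; "qvel": joint speeds; "effort": joint torques, N m; "ee_pos": TCP position; "tcp_rot": TCP orientation; "wrist_force": force on the tool from outside, world axes, zero at the start; "wrist_torque": the same for the moment, N m; "gripper_width": opening from 0.0 (shut) to 1.0 (fully open); "grasp_force": force on a finger pad.
Only numpy, scipy, OpenCV 4.12 (cv2) and the standard library are available. Lean on these libraries where they do the work, as an engineer would, in place of code of your own. Each camera call takes 0.05 s, during which the arm holds its last target. There are 200 camera calls.

## Working session

There is one attempt and no reset: what is moved stays moved. The work goes in short steps, Python scripts to look and compute and a tool call to move; the robot and the scene stay as the last step left them, time stands still between calls to the robot, and variables do not carry over. Pictures are saved under pics/ and viewed, at most 10 in all, crops included, and the job is handed in when it is done.

Besides the shell and the picture viewer there is one more tool, called after "Request:" by a JSON object that holds its "api" and its "payload". play_rows: Moves the arm, as the interface text tells. Its arguments: {"type":"object","properties":{"series":{"type":"array","items":{"type":"array","items":{"type":"number","minimum":-1,"maximum":1}}},"jaw":{"type":"number"},"force":{"type":"number"}},"required":["series"]}

```bash
mkdir -p pics; ls
python3 - <<'E'
from bench import r,snapshot,calibration
import cv2
for n in("scene","top"):
    cv2.imwrite(f"pics/{n}0.png",snapshot(n)); c=calibration(n); print(n,c)
o=r.get_obs(); print(o)
E
```

```text
pics
scene {'mtx': array([[541.95502621,   0.        , 319.30013641],
       [  0.        , 541.95502621, 249.75321082],
       [  0.        ,   0.        ,   1.        ]]), 'rvec': array([ 0.7369384 ,  2.42873994, -1.28320423]), 'tvec': array([ 367.05161282, -162.85481402, 1305.29262941])}
top {'mtx': array([[433.03050423,   0.        , 321.14273479],
       [  0.        , 433.03050423, 236.88079148],
       [  0.        ,   0.        ,   1.        ]]), 'rvec': array([ 2.06047977, -2.16296096,  0.22566207]), 'tvec': array([142.49795961, 521.13677525, 698.87999209])}
{'time': 0.1, 'q': array([-1.1878332 ,  0.62924142,  0.03845582,  1.51824339, -0.02698526,
        0.99631332, -0.02001248]), 'qvel': array([-0.00094612, -0.00183741,  0.00033558, -0.00098453,  0.00089921,
       -0.00065096,  0.0002874 ]), 'effort': array([ 4.09955566e-03, -5.50775635e+01,  1.14725824e+00, -1.87112725e+01,
       -5.22191415e-02,  1.92398485e-02,  5.40393467e-05]), 'ee_pos': array([281.72843455, 585.11367382, 204.66207862]), 'tcp_rot': array([ 2.22509655e-01,  9.74930121e-01, -8.26153069e-04, -1.70725807e-04]), 'wrist_force': array([-0.25756185, -0.14599129, -0.26220701]), 'wrist_torque': array([-0.03893041,  0.03102222,  0.01631242]), 'grasp_force': 0.0, 'gripper_width': 0.9975712148109095}
```

View pics/scene0.png

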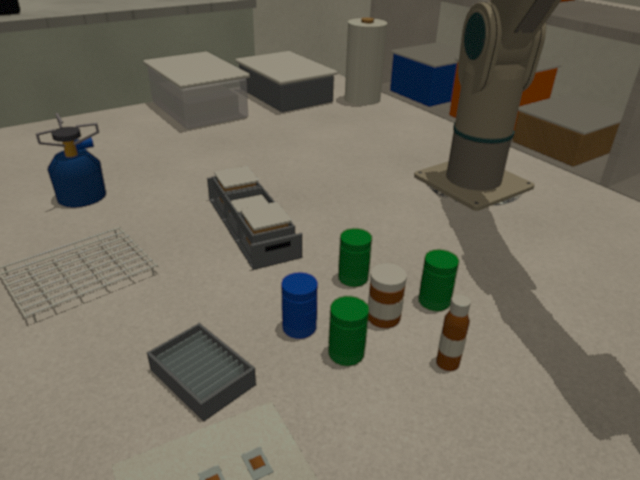

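View pics/top0.png

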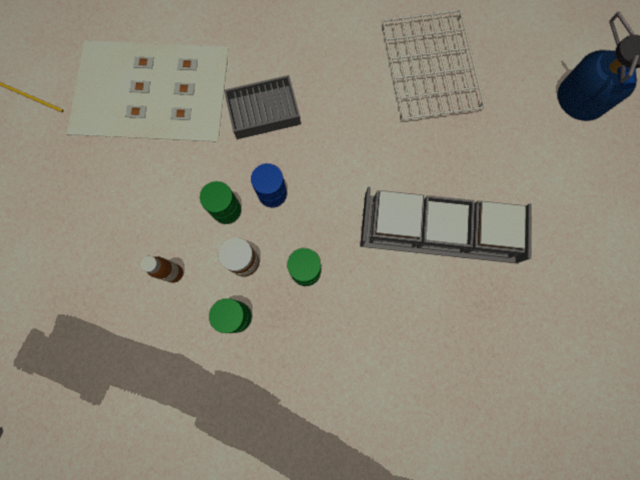

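The scene view shows the white-capped amber jar at (387,295) with green pots at (355,257), (438,280), (348,330), a blue one at (300,305), and the slim bottle at (453,335). In the top view the jar is at (238,255), the bottle at (150,265), and the crate covers at (399,215), (447,222), (502,226). The middle cover looks the lowest, so I take it as the empty cell.

```bash
cat > h.py <<'E'
import cv2,numpy as np
from bench import r,snapshot,calibration
def cast(n,uv,z):
    c=calibration(n);R=cv2.Rodrigues(c["rvec"])[0];C=-R.T@c["tvec"]
    p=cv2.undistortPoints(np.array([[uv]],float),c["mtx"],None)[0,0]
    d=R.T@np.array([p[0],p[1],1]);return C+d*(z-C[2])/d[2]
def proj(n,P):
    c=calibration(n);return cv2.projectPoints(np.array([P],float),c["rvec"],c["tvec"],c["mtx"],None)[0][0,0]
def cam(n):
    c=calibration(n);R=cv2.Rodrigues(c["rvec"])[0];return -R.T@c["tvec"]
def blobs(m,amin=60):
    for c in cv2.findContours(m.astype(np.uint8),cv2.RETR_EXTERNAL,cv2.CHAIN_APPROX_NONE)[0]:
        if cv2.contourArea(c)>amin: yield c
E
python3 - <<'E'
from h import *
t=cv2.imread("pics/top0.png");s=cv2.imread("pics/scene0.png")
print("cams",cam("top").round(),cam("scene").round())
h=cv2.cvtColor(t,cv2.COLOR_BGR2HSV)
w=(h[...,1]<45)&(h[...,2]>150)
for nm,m,z in(("white",w,76),("green",(h[...,0]>45)&(h[...,0]<75)&(h[...,1]>150),90),("blue",(h[...,0]>105)&(h[...,0]<130)&(h[...,1]>150),90)):
    for c in blobs(m):
        (x,y),sz,a=cv2.minAreaRect(c)
        M=cv2.moments(c);u=(M['m10']/M['m00'],M['m01']/M['m00'])
        print(nm,np.round(u,1),np.round(sz,1),round(a,1),int(cv2.contourArea(c)),cast("top",u,z).round(),cast("top",u,48 if z==76 else 90).round(1))
print(t[215,399],t[222,447],t[226,502],t[255,238],t[263,150],t[160,300])
a=cv2.resize(t[180:340,130:330],None,fx=2,fy=2.5,interpolation=3);b=cv2.resize(t[170:280,350:550],None,fx=4,fy=4,interpolation=3)
a=cv2.resize(t[230:300,130:330],None,fx=4,fy=4,interpolation=3)
b=b[:300] if False else cv2.resize(t[180:255,350:550],None,fx=4,fy=4,interpolation=3)
cv2.imwrite("pics/c1.png",np.vstack([a,b]))
E
```

```text
cams [371. 123. 792.] [977. 754. 585.]
white [ 69.6 403.6] [15. 21.] 90.0 61 [276. 523.  76.] [272.  538.9  48. ]
white [168.9 438.4] [229.1  65.5] 25.0 7723 [218. 367.  76.] [211.5 376.2  48. ]
white [467.8 393.1] [40.3 18.6] 9.5 194 [ 261. -101.   76.] [ 257.1 -109.3   48. ]
white [268.9 381. ] [17.6 20.3] 34.7 70 [294. 211.  76.] [291.5 214.3  48. ]
white [476.4 371.9] [16.9 27.2] 33.7 110 [ 292. -118.   76.] [ 289.4 -127.5   48. ]
white [ 10.6 346.8] [12.4 20.4] 78.7 76 [367. 624.  76.] [366.7 643.8  48. ]
white [502.7 224.5] [42.  42.2] 1.9 1613 [ 529. -192.   76.] [ 535.7 -204.5   48. ]
white [447.1 222.2] [39.8 37.5] 5.2 1381 [538. -98.  76.] [ 544.5 -106.8   48. ]
white [399.5 213.6] [42.4 40.6] 5.2 1607 [557. -19.  76.] [564.4 -24.1  48. ]
white [467.1 148.6] [28.9 16. ] 23.2 96 [ 670. -148.   76.] [ 681.3 -158.6   48. ]
white [404.2 110. ] [17.2  6.8] 76.0 74 [749. -44.  76.] [764.  -50.2  48. ]
white [414.4 108.4] [15.9  8.2] 78.7 64 [752. -62.  76.] [766.4 -69.6  48. ]
white [410.1  88.2] [15.1  7.7] 82.9 60 [792. -58.  76.] [808.4 -65.2  48. ]
white [396.3  70.6] [14.2  7.9] 79.7 66 [829. -36.  76.] [846.7 -42.3  48. ]
white [406.9   9.9] [13.2 21.1] 65.0 113 [956. -67.  76.] [978.9 -74.5  48. ]
white [318.8 218.5] [639. 479.] -0.0 177372 [555. 120.  76.] [562.4 119.5  48. ]
green [229.5 315.8] [32. 40.] 90.0 1024 [398. 270.  90.] [398.4 269.8  90. ]
green [304.  266.4] [35. 31.] 90.0 857 [472. 148.  90.] [472.2 147.8  90. ]
green [220.  201.9] [44.4 30.5] 56.3 1080 [589. 285.  90.] [588.6 285.   90. ]
blue [268.7 184.5] [43.  30.4] 71.6 1042 [615. 202.  90.] [615.4 202.1  90. ]
blue [593.3  87.1] [56.6 76.4] 45.0 3078 [ 770. -382.   90.] [ 769.7 -381.8   90. ]
[155 164 161] [150 160 159] [147 161 157] [155 164 160] [150 164 160] [130 148 159]
```

View pics/c1.png

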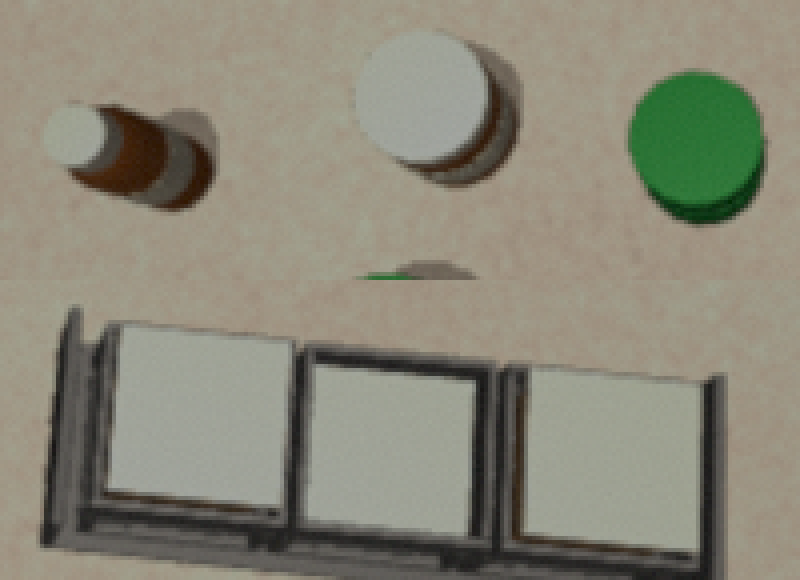

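The crop confirms the choice. The middle cover lies below its rim with dark walls around it, while the outer two stand proud. The jar's white cap centre is at top pixel (235.8,254.5) and the bottle cap at (148.8,263.5).

Run:
```python
from h import *
J=cast("top",(235.8,254.5),90);B=cast("top",(148.8,263.5),120)
print("jar",J.round(1),"bottle",B.round(1))
for P in (J,J*[1,1,0],B,[543.5,-106,48],[529,-192,76],[557,-19,76]): print(proj("scene",P).round(1))
for g in((304,263),(228,315),(218,197),(267.5,179)): print(cast("top",g,90).round(), np.linalg.norm(cast("top",g,90)-J).round())
s=cv2.imread("pics/scene0.png")
cv2.imwrite("pics/c2.png",np.hstack([cv2.resize(s[150:270,200:310],None,fx=4,fy=4,interpolation=3),cv2.resize(s[255:375,370:460],None,fx=4,fy=4,interpolation=3)][0:2]))
```

```text
jar [497.2 259.   90. ] bottle [484.1 389.6 120. ]
[387.1 271.5]
[382.1 315.7]
[458.4 298.2]
[249.7 205.4]
[235.6 175. ]
[264.8 213.5]
[478. 147.  90.] 113.0
[400. 272.  90.] 98.0
[597. 288.  90.] 104.0
[625. 204.  90.] 139.0
```

View pics/c2.png

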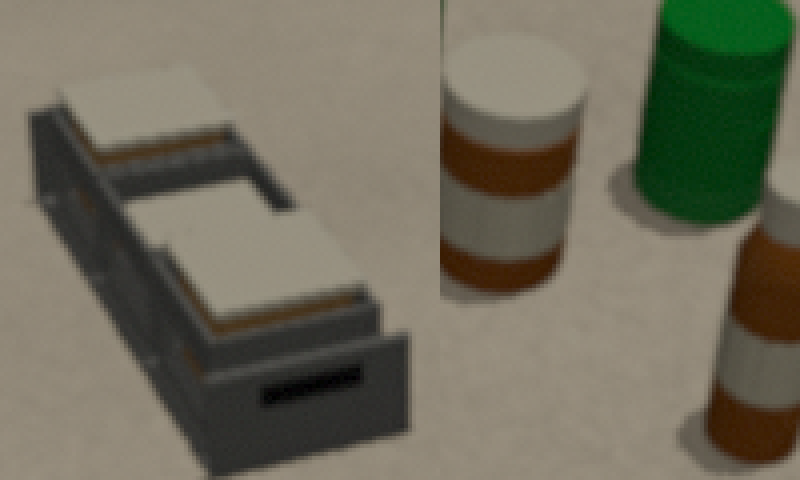

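The crop shows the cap top centred at scene pixel (388.5,274) and the far proud cover at (236,177.5). Both are about 2.5 px below what the top view predicts, so the estimates agree within a few mm. I'm moving towards the cell with the jaw shut.

Request:
{"api": "play_rows", "payload": {"series": [[-0.95, -0.91, 0, 0, 0, 0], [-0.95, -0.91, 0, 0, 0, 0], [-0.95, -0.91, 0, 0, 0, 0], [-0.95, -0.91, 0, 0, 0, 0]], "jaw": -1}}

```text
time: 0.43
ee_pos: [322.3, 480.7, 205.3]
tcp_rot: [0.226, 0.974, -0.002, 0.001]
wrist_force: [-0.4, -0.5, 0.2]
gripper_width: 0.752
grasp_force: 0.0
```

Request:
{"api": "play_rows", "payload": {"series": [[-0.95, -0.91, 0, 0, 0, 0], [-0.95, -0.91, 0, 0, 0, 0], [-0.95, -0.91, 0, 0, 0, 0], [-0.95, -0.91, 0, 0, 0, 0]]}}

```text
time: 0.77
ee_pos: [358.1, 383.0, 205.4]
tcp_rot: [0.226, 0.974, -0.002, 0.001]
wrist_force: [-0.0, -0.2, -1.2]
gripper_width: 0.469
grasp_force: 0.0
```

Request:
{"api": "play_rows", "payload": {"series": [[-0.95, -0.91, 0, 0, 0, 0], [-0.95, -0.91, 0, 0, 0, 0], [-0.95, -0.91, 0, 0, 0, 0], [-0.95, -0.91, 0, 0, 0, 0]]}}

```text
time: 1.1
ee_pos: [394.5, 285.5, 205.4]
tcp_rot: [0.226, 0.974, -0.001, 0.0]
wrist_force: [0.6, -0.3, 0.9]
gripper_width: 0.186
grasp_force: 0.0
```

Request:
{"api": "play_rows", "payload": {"series": [[-0.95, -0.91, 0, 0, 0, 0], [-0.95, -0.91, 0, 0, 0, 0], [-0.95, -0.91, 0, 0, 0, 0], [-0.95, -0.91, 0, 0, 0, 0]]}}

```text
time: 1.43
ee_pos: [431.3, 187.9, 205.5]
tcp_rot: [0.226, 0.974, -0.001, 0.001]
wrist_force: [0.2, -0.4, 0.3]
gripper_width: 0.006
grasp_force: 0.0
```

Request:
{"api": "play_rows", "payload": {"series": [[-0.95, -0.91, 0, 0, 0, 0], [-0.95, -0.91, 0, 0, 0, 0], [-0.95, -0.91, 0, 0, 0, 0], [-0.95, -0.91, 0, 0, 0, 0]]}}

```text
time: 1.77
ee_pos: [468.5, 90.0, 205.5]
tcp_rot: [0.225, 0.974, -0.0, 0.001]
wrist_force: [0.2, -0.5, 0.2]
gripper_width: 0.003
grasp_force: 0.0
```

Request:
{"api": "play_rows", "payload": {"series": [[-0.95, -0.91, 0, 0, 0, 0.4], [-0.95, -0.91, 0, 0, 0, 0.4], [-0.95, -0.91, 0, 0, 0, 0.4], [-0.95, -0.91, 0, 0, 0, 0.4]]}}

```text
time: 2.1
ee_pos: [505.8, -8.5, 205.5]
tcp_rot: [0.425, 0.905, -0.0, 0.001]
wrist_force: [0.6, 0.3, -0.4]
gripper_width: 0.006
grasp_force: 0.0
```

Request:
{"api": "play_rows", "payload": {"series": [[0, 0, 0, 0, 0, 0.82], [0, 0, 0, 0, 0, 0.82], [0, 0, 0, 0, 0, 0.82], [0, 0, 0, 0, 0, 0.82], [0, 0, 0, 0, 0, 0.82]]}}

```text
time: 2.52
ee_pos: [504.0, -2.1, 205.2]
tcp_rot: [0.68, 0.733, 0.001, -0.001]
wrist_force: [0.1, 0.6, -0.2]
gripper_width: 0.005
grasp_force: 0.0
```

```bash
cat >> h.py <<'E'
from scipy.spatial.transform import Rotation as Ro
def go(x,y,z,yaw=None):
    "print shift (and turn) in move units from the measured pose; yaw = direction of tool y, deg"
    o=r.get_obs();R=Ro.from_quat(o["tcp_rot"]).as_matrix()
    a=np.degrees(np.arctan2(R[1,1],R[0,1]));t=0 if yaw is None else -(yaw-a)/60
    print("at",o["ee_pos"].round(1),"yaw",a.round(1),"tilt",R[:,2].round(3),"t",o["time"],"F",o["wrist_force"].round(1),"grip",o["grasp_force"],o["gripper_width"],"shift",(R.T@(np.array([x,y,z])-o["ee_pos"])/80).round(3),"turn z",round(t,3))
E
python3 - <<'E'
from h import *
print("jar scene",cast("scene",(388,273.8),90).round(1),"covers",cast("scene",(236,177.5),76).round(1))
go(543.5,-106,205,-9.2)
E
```

```text
jar scene [500.  264.3  90. ] covers [ 533.7 -180.9   76. ]
at [504.   -2.1 205.2] yaw 4.3 tilt [ 0.     0.002 -1.   ] t 2.5167 F [ 0.1  0.6 -0.2] grip 0.0 0.005029448386644989 shift [-1.333  0.394  0.   ] turn z 0.226
```

Request:
{"api": "play_rows", "payload": {"series": [[-0.65, 0.21, 0, 0, 0, 0], [-0.65, 0.21, 0, 0, 0, 0], [-0.65, 0.21, 0, 0, 0, 0]]}}

```text
time: 2.77
ee_pos: [526.1, -57.0, 205.4]
tcp_rot: [0.679, 0.734, 0.0, 0.001]
wrist_force: [0.9, -0.3, -0.0]
gripper_width: 0.007
grasp_force: 0.0
```

Request:
{"api": "play_rows", "payload": {"series": [[-0.65, 0.21, 0.8, 0, 0, 0.22], [-0.65, 0.21, 0.8, 0, 0, 0.22], [-0.65, 0.21, 0.8, 0, 0, 0.22], [-0.65, 0.21, 0.8, 0, 0, 0.22], [-0.65, 0.21, 0.8, 0, 0, 0.22]]}}

```text
time: 3.18
ee_pos: [545.1, -104.3, 141.3]
tcp_rot: [0.758, 0.652, 0.0, -0.001]
wrist_force: [-0.3, 0.7, -0.3]
gripper_width: 0.002
grasp_force: 0.0
```

Run:
```python
from h import *
t=snapshot("top");s=snapshot("scene");go(545,-103,90,-9.2)
cv2.imwrite("pics/p1.png",np.hstack([cv2.resize(t[160:285,345:545],None,fx=2.,fy=2.,interpolation=3),cv2.resize(s[120:245,180:380],None,fx=2,fy=2,interpolation=3)]))
p=r.get_obs()["ee_pos"];print(proj("top",p),proj("scene",p))
```

```text
at [ 545.7 -104.5  142.5] yaw -8.5 tilt [ 0.002  0.001 -1.   ] t 3.2833 F [-0.3  0.2 -0.5] grip 0.0 0.004258413122353941 shift [ 0.016 -0.012  0.656] turn z 0.011
[462.70608919 206.92715524] [246.54768607 162.70905772]
```

View pics/p1.png

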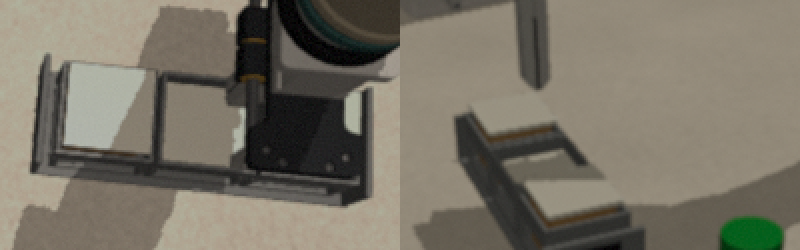

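The picture shows the closed fingertips over the middle cell: scene pixel about (248,164), projected (246.5,163). The scene camera therefore reads about 2 px low, and I'll trust the top estimate. Now the press test.

Request:
{"api": "play_rows", "payload": {"series": [[0, -0.01, 0.8, 0, 0, 0], [0, -0.01, 0.8, 0, 0, 0], [0, -0.01, 0.8, 0, 0, 0], [0, -0.01, 0.8, 0, 0, 0]]}}

```text
time: 3.62
ee_pos: [544.1, -105.5, 78.1]
tcp_rot: [0.758, 0.652, 0.0, -0.0]
wrist_force: [-0.3, -0.2, 0.4]
gripper_width: 0.006
grasp_force: 0.0
```

Request:
{"api": "play_rows", "payload": {"series": [[0, 0, 0.2, 0, 0, 0], [0, 0, 0.4, 0, 0, 0], [0, 0, 0.58, 0, 0, 0], [0, 0, 0.58, 0, 0, 0], [0, 0, 0.58, 0, 0, 0]]}}

```text
time: 4.03
ee_pos: [545.2, -106.3, 32.8]
tcp_rot: [0.759, 0.651, 0.001, 0.0]
wrist_force: [-1.9, 1.3, 1.3]
gripper_width: 0.004
grasp_force: 0.7
```

Request:
{"api": "play_rows", "payload": {"series": [[0, 0, 0, 0, 0, 0], [0, 0, 0, 0, 0, 0], [0, 0, 0, 0, 0, 0]]}}

```text
time: 4.28
ee_pos: [545.2, -106.5, 32.4]
tcp_rot: [0.759, 0.651, 0.001, 0.001]
wrist_force: [0.3, 0.5, 1.3]
gripper_width: 0.006
grasp_force: 0.7
```

Request:
{"api": "play_rows", "payload": {"series": [[0, 0, -1, 0, 0, 0], [0, 0, -1, 0, 0, 0], [0, 0, -1, 0, 0, 0], [0, 0, -1, 0, 0, 0]]}}

```text
time: 4.62
ee_pos: [545.9, -107.3, 113.5]
tcp_rot: [0.759, 0.651, 0.002, 0.002]
wrist_force: [-0.3, 0.0, -1.5]
gripper_width: 0.002
grasp_force: 0.0
```

Request:
{"api": "play_rows", "payload": {"series": [[0, 0, -0.8, 0, 0, 0], [0.3, -0.05, -0.8, 0, 0, 0], [0.6, -0.15, -0.8, 0, 0, 0], [0.9, -0.25, -0.8, 0, 0, 0]], "jaw": 0.75}}

```text
time: 4.95
ee_pos: [535.5, -32.1, 175.6]
tcp_rot: [0.759, 0.651, 0.001, 0.0]
wrist_force: [0.2, 0.2, 0.2]
gripper_width: 0.252
grasp_force: 0.0
```

Request:
{"api": "play_rows", "payload": {"series": [[0.9, -0.26, 0, 0, 0, 0], [0.9, -0.26, 0, 0, 0, 0], [0.9, -0.26, 0, 0, 0, 0]]}}

```text
time: 5.2
ee_pos: [523.4, 50.6, 173.4]
tcp_rot: [0.755, 0.655, -0.0, -0.003]
wrist_force: [0.6, -0.5, -0.3]
gripper_width: 0.462
grasp_force: 0.0
```

Request:
{"api": "play_rows", "payload": {"series": [[0.9, -0.26, 0, 0, 0, 0], [0.9, -0.26, 0, 0, 0, 0], [0.9, -0.26, 0, 0, 0, 0]]}}

```text
time: 5.45
ee_pos: [513.7, 124.1, 173.4]
tcp_rot: [0.756, 0.655, -0.0, -0.003]
wrist_force: [-0.2, 0.3, -0.0]
gripper_width: 0.678
grasp_force: 0.0
```

Request:
{"api": "play_rows", "payload": {"series": [[0.9, -0.26, 0, 0, 0, -0.4], [0.9, -0.26, 0, 0, 0, -0.4], [0.9, -0.26, 0, 0, 0, -0.4], [0.9, -0.26, 0, 0, 0, -0.4]]}}

```text
time: 5.78
ee_pos: [505.0, 192.9, 173.8]
tcp_rot: [0.602, 0.798, -0.001, -0.001]
wrist_force: [0.9, -0.8, -0.5]
gripper_width: 0.872
grasp_force: 0.0
```

Run:
```python
from h import *
go(497.5,260,160,48)
```

```text
at [505.  192.9 173.8] yaw 15.9 tilt [-0.002  0.    -1.   ] t 5.7833 F [ 0.9 -0.8 -0.5] grip 0.0 0.8723321310055077 shift [0.832 0.141 0.173] turn z -0.535
```

Request:
{"api": "play_rows", "payload": {"series": [[0.83, 0.14, 0.2, 0, 0, -0.53], [0.83, 0.14, 0.2, 0, 0, -0.53], [0.83, 0.14, 0.2, 0, 0, -0.53], [0.83, 0.14, 0.2, 0, 0, -0.53], [0.83, 0.14, 0.2, 0, 0, -0.53]]}}

```text
time: 6.2
ee_pos: [498.7, 257.4, 157.7]
tcp_rot: [0.363, 0.932, -0.001, -0.001]
wrist_force: [-0.6, 0.4, -0.1]
gripper_width: 0.876
grasp_force: 0.0
```

Request:
{"api": "play_rows", "payload": {"series": [[0, 0, 0.5, 0, 0, 0], [0, 0, 0.5, 0, 0, 0], [0, 0, 0.5, 0, 0, 0], [0, 0, 0.5, 0, 0, 0]]}}

```text
time: 6.53
ee_pos: [499.6, 257.0, 119.2]
tcp_rot: [0.366, 0.931, -0.0, -0.0]
wrist_force: [0.1, -0.2, 0.2]
gripper_width: 0.873
grasp_force: 0.0
```

Run:
```python
from h import *
t=snapshot("top");s=snapshot("scene");go(497.5,260,52,48)
cv2.imwrite("pics/p2.png",np.hstack([cv2.resize(t[190:340,130:330],None,fx=2.,fy=2.,interpolation=3),cv2.resize(s[210:360,290:490],None,fx=2,fy=2,interpolation=3)]))
p=r.get_obs()["ee_pos"];print(proj("top",p),proj("scene",p))
```

```text
at [500.4 257.7 120.2] yaw 47.1 tilt [ 0.002  0.001 -1.   ] t 6.6333 F [-0.2  0.5  0.3] grip 0.0 0.8754571643805125 shift [ 0.047 -0.005  0.853] turn z -0.016
[232.87829862 249.22733726] [386.75939612 255.67911602]
```

View pics/p2.png

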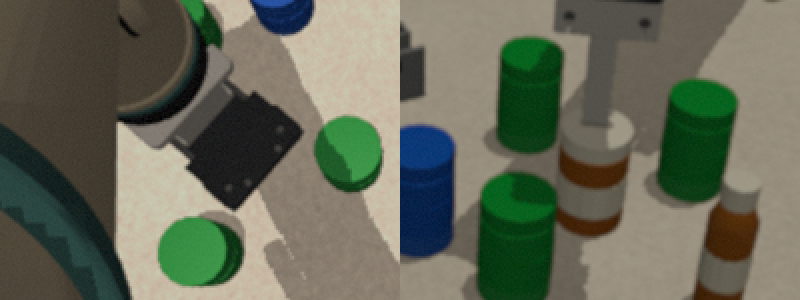

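The near finger sits at scene column 389 and the cap centre at 388.7, so they are laterally aligned. The surrounding pots are clear of the fingers. I'm going down and gripping.

Request:
{"api": "play_rows", "payload": {"series": [[0.01, 0, 0.3, 0, 0, 0], [0.01, 0, 0.55, 0, 0, 0], [0.01, 0, 0.85, 0, 0, 0], [0.01, 0, 0.85, 0, 0, 0], [0.01, 0, 0.85, 0, 0, 0]]}}

```text
time: 7.05
ee_pos: [498.9, 257.9, 51.4]
tcp_rot: [0.366, 0.931, -0.0, -0.0]
wrist_force: [-0.4, 0.2, 0.0]
gripper_width: 0.878
grasp_force: 0.0
```

Request:
{"api": "play_rows", "payload": {"series": [[0, 0, 0, 0, 0, 0], [0, 0, 0, 0, 0, 0], [0, 0, 0, 0, 0, 0], [0, 0, 0, 0, 0, 0], [0, 0, 0, 0, 0, 0]], "jaw": -1, "force": 20}}

```text
time: 7.47
ee_pos: [500.4, 259.0, 52.2]
tcp_rot: [0.366, 0.931, 0.001, 0.001]
wrist_force: [0.8, 0.8, 5.0]
gripper_width: 0.593
grasp_force: 20.0
```

Request:
{"api": "play_rows", "payload": {"series": [[0, 0, 0, 0, 0, 0], [0, 0, 0, 0, 0, 0], [0, 0, 0, 0, 0, 0], [0, 0, 0, 0, 0, 0]]}}

```text
time: 7.8
ee_pos: [500.4, 259.0, 52.2]
tcp_rot: [0.366, 0.931, 0.001, 0.001]
wrist_force: [1.9, 1.5, 6.4]
gripper_width: 0.596
grasp_force: 20.0
```

Run:
```python
from h import *
go(544,-105.5,200,-9.2)
```

```text
at [500.4 259.   52.2] yaw 47.1 tilt [ 0.003  0.002 -1.   ] t 7.8 F [1.9 1.5 6.4] grip 20.001047551631927 0.5962283863576496 shift [-3.503 -2.96  -1.854] turn z 0.938
```

Width 56 mm confirms the grip on the jar. Lifting and carrying it to the cell.

Request:
{"api": "play_rows", "payload": {"series": [[0, 0, -0.25, 0, 0, 0], [0, 0, -0.5, 0, 0, 0], [0, 0, -0.75, 0, 0, 0], [0, 0, -0.75, 0, 0, 0]], "force": 28}}

```text
time: 8.13
ee_pos: [500.6, 258.6, 113.7]
tcp_rot: [0.366, 0.931, 0.002, 0.001]
wrist_force: [1.1, -0.9, -3.9]
gripper_width: 0.594
grasp_force: 28.0
```

Request:
{"api": "play_rows", "payload": {"series": [[0, 0, -0.25, 0, 0, 0], [0, 0, -0.5, 0, 0, 0], [0, 0, -0.8, 0, 0, 0], [0, 0, -0.8, 0, 0, 0]]}}

```text
time: 8.47
ee_pos: [500.9, 258.7, 177.4]
tcp_rot: [0.366, 0.931, 0.002, 0.002]
wrist_force: [1.0, 1.2, -3.2]
gripper_width: 0.591
grasp_force: 28.0
```

Request:
{"api": "play_rows", "payload": {"series": [[-0.2, -0.16, 0, 0, 0, 0], [-0.5, -0.42, 0, 0, 0, 0], [-0.8, -0.67, 0, 0, 0, 0], [-0.88, -0.74, 0, 0, 0, 0]]}}

```text
time: 8.8
ee_pos: [509.6, 159.9, 173.0]
tcp_rot: [0.369, 0.93, -0.003, -0.0]
wrist_force: [-0.6, -1.1, -4.1]
gripper_width: 0.593
grasp_force: 28.0
```

Request:
{"api": "play_rows", "payload": {"series": [[-0.3, -0.25, 0, 0, 0, 0], [-0.6, -0.5, 0, 0, 0, 0], [-0.88, -0.74, 0, 0, 0, 0]]}}

```text
time: 9.05
ee_pos: [520.4, 74.0, 173.0]
tcp_rot: [0.366, 0.931, -0.001, -0.001]
wrist_force: [1.2, -0.1, -2.8]
gripper_width: 0.59
grasp_force: 28.0
```

Request:
{"api": "play_rows", "payload": {"series": [[-0.3, -0.25, 0, 0, 0, 0], [-0.6, -0.5, 0, 0, 0, 0], [-0.88, -0.74, 0, 0, 0, 0]]}}

```text
time: 9.3
ee_pos: [531.7, -17.5, 173.1]
tcp_rot: [0.366, 0.931, -0.001, -0.001]
wrist_force: [0.8, -0.6, -4.5]
gripper_width: 0.592
grasp_force: 28.0
```

Request:
{"api": "play_rows", "payload": {"series": [[-0.3, -0.25, 0, 0, 0, 0.1], [-0.6, -0.5, 0, 0, 0, 0.2], [-0.8, -0.67, 0, 0, 0, 0.3], [-0.86, -0.74, 0, 0, 0, 0.4], [-0.86, -0.74, 0, 0, 0, 0.4]]}}

```text
time: 9.72
ee_pos: [541.5, -109.1, 173.1]
tcp_rot: [0.554, 0.832, -0.002, -0.001]
wrist_force: [0.5, -0.0, -3.4]
gripper_width: 0.588
grasp_force: 28.0
```

Run:
```python
from h import *
go(544,-105.5,160,-9.2)
```

```text
at [ 541.5 -109.1  173.1] yaw 22.7 tilt [-0.003 -0.002 -1.   ] t 9.7167 F [ 0.5 -0.  -3.4] grip 27.999886125326157 0.5877339090840767 shift [0.03  0.047 0.163] turn z 0.531
```

Request:
{"api": "play_rows", "payload": {"series": [[0.01, 0.03, 0.2, 0, 0, 0.12], [0.03, 0.04, 0.2, 0, 0, 0.53], [0.03, 0.04, 0.2, 0, 0, 0.53], [0.03, 0.04, 0.2, 0, 0, 0.53], [0.03, 0.04, 0.2, 0, 0, 0.53]]}}

```text
time: 10.13
ee_pos: [544.0, -100.5, 157.3]
tcp_rot: [0.759, 0.651, -0.001, -0.001]
wrist_force: [-0.4, 0.3, -3.4]
gripper_width: 0.591
grasp_force: 28.0
```

Request:
{"api": "play_rows", "payload": {"series": [[0, 0, 0.1, 0, 0, 0], [0, 0, 0.25, 0, 0, 0], [0, 0, 0.25, 0, 0, 0], [0, 0, 0.25, 0, 0, 0]]}}

```text
time: 10.47
ee_pos: [543.7, -101.4, 137.5]
tcp_rot: [0.758, 0.653, -0.001, -0.001]
wrist_force: [0.4, -0.5, -4.9]
gripper_width: 0.592
grasp_force: 28.0
```

Run:
```python
from h import *
t=snapshot("top");s=snapshot("scene");go(544,-105.5,78,-9.2)
cv2.imwrite("pics/p3.png",np.hstack([cv2.resize(t[170:270,345:465],None,fx=3,fy=3,interpolation=3),cv2.resize(s[145:245,190:310],None,fx=3,fy=3,interpolation=3)]))
p=r.get_obs()["ee_pos"];b=p-[0,0,52]
print(proj("scene",b),proj("scene",b+[0,0,90]),proj("scene",[544,-105.5,48]))
```

```text
at [ 544.8 -102.3  138.8] yaw -8.6 tilt [-0.  0. -1.] t 10.5667 F [-0.2  0.1 -3.2] grip 27.998871356248856 0.5902888373373776 shift [-0.042 -0.003  0.76 ] turn z 0.01
[249.00660504 189.07624455] [246.5722205  146.20457614] [249.56605655 205.57055525]
```

View pics/p3.png

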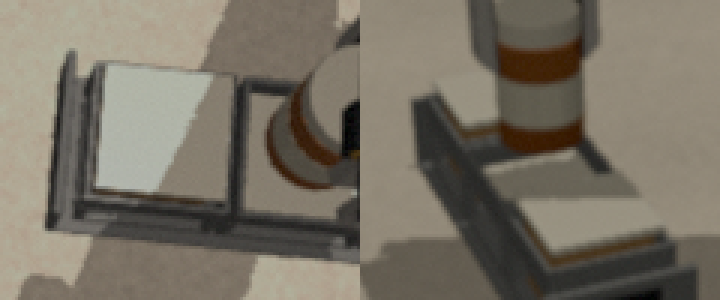

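The picture shows the jar over the middle cell at scene column 250.3, with the cell centre near 250–251. I'm shifting 3 mm and lowering.

Request:
{"api": "play_rows", "payload": {"series": [[-0.04, 0, 0, 0, 0, 0], [-0.04, 0, 0.1, 0, 0, 0], [-0.04, 0, 0.25, 0, 0, 0], [-0.04, 0, 0.4, 0, 0, 0], [-0.04, 0, 0.4, 0, 0, 0]]}}

```text
time: 10.98
ee_pos: [542.8, -105.4, 105.1]
tcp_rot: [0.759, 0.651, -0.001, -0.001]
wrist_force: [-0.7, -0.2, -4.0]
gripper_width: 0.593
grasp_force: 28.0
```

Request:
{"api": "play_rows", "payload": {"series": [[0, 0, 0.1, 0, 0, 0], [0, 0, 0.2, 0, 0, 0], [0, 0, 0.3, 0, 0, 0], [0, 0, 0.33, 0, 0, 0], [0, 0, 0.33, 0, 0, 0]]}}

```text
time: 11.4
ee_pos: [544.2, -105.8, 80.0]
tcp_rot: [0.759, 0.651, -0.0, -0.0]
wrist_force: [-0.2, -0.3, -2.4]
gripper_width: 0.591
grasp_force: 28.0
```

Run:
```python
from h import *
go(544,-105.5,78.5,-9.2)
```

```text
at [ 544.2 -105.8   80. ] yaw -8.7 tilt [-0.001  0.    -1.   ] t 11.4 F [-0.2 -0.3 -2.4] grip 27.999307215213776 0.5905222933853139 shift [ 0.003 -0.004  0.019] turn z 0.008
```

Request:
{"api": "play_rows", "payload": {"series": [[0, 0, 0.015, 0, 0, 0], [0, 0, 0.015, 0, 0, 0], [0, 0, 0.015, 0, 0, 0]]}}

```text
time: 11.65
ee_pos: [544.3, -105.8, 79.7]
tcp_rot: [0.759, 0.651, -0.0, -0.0]
wrist_force: [-0.9, -0.9, -2.6]
gripper_width: 0.591
grasp_force: 28.0
```

Request:
{"api": "play_rows", "payload": {"series": [[0, 0, 0, 0, 0, 0], [0, 0, 0, 0, 0, 0], [0, 0, 0, 0, 0, 0], [0, 0, 0, 0, 0, 0], [0, 0, 0, 0, 0, 0]], "jaw": 0.75}}

```text
time: 12.07
ee_pos: [544.6, -105.8, 79.7]
tcp_rot: [0.759, 0.651, 0.0, 0.0]
wrist_force: [1.0, 0.1, 0.2]
gripper_width: 0.871
grasp_force: 0.0
```

Request:
{"api": "play_rows", "payload": {"series": [[0, 0, -0.2, 0, 0, 0], [0, 0, -0.4, 0, 0, 0], [0, 0, -0.6, 0, 0, 0], [0, 0, -0.9, 0, 0, 0], [0, 0, -0.9, 0, 0, 0]]}}

```text
time: 12.48
ee_pos: [547.0, -106.7, 155.2]
tcp_rot: [0.759, 0.651, 0.002, 0.003]
wrist_force: [-0.0, 0.2, -0.0]
gripper_width: 0.872
grasp_force: 0.0
```

Request:
{"api": "play_rows", "payload": {"series": [[0.2, 0, -0.9, 0, 0, 0], [0.6, 0, -0.9, 0, 0, 0], [1, 0, -0.9, 0, 0, 0], [1, 0, -0.9, 0, 0, 0]]}}

```text
time: 12.82
ee_pos: [559.1, -17.3, 224.7]
tcp_rot: [0.755, 0.655, 0.004, -0.001]
wrist_force: [-1.3, 1.3, -0.9]
gripper_width: 0.877
grasp_force: 0.0
```

Request:
{"api": "play_rows", "payload": {"series": [[1, -1, 0, 0, 0, 0], [1, -1, 0, 0, 0, 0], [1, -1, 0, 0, 0, 0], [1, -1, 0, 0, 0, 0], [1, -1, 0, 0, 0, 0]]}}

```text
time: 13.23
ee_pos: [488.5, 66.3, 223.0]
tcp_rot: [0.757, 0.653, -0.0, -0.001]
wrist_force: [0.3, 0.6, -0.2]
gripper_width: 0.873
grasp_force: 0.0
```

Run:
```python
from h import *
t=snapshot("top");s=snapshot("scene");go(544,-105.5,78.5,-9.2)
cv2.imwrite("pics/p4.png",np.hstack([cv2.resize(t,(400,300)),cv2.resize(s,(400,300))]))
cv2.imwrite("pics/p5.png",np.hstack([cv2.resize(t[150:270,350:480],None,fx=3,fy=3,interpolation=3),cv2.resize(s[135:255,180:310],None,fx=3,fy=3,interpolation=3)]))
P=np.array([544,-105.5,116]);print(proj("top",P),proj("scene",P))
```

```text
at [490.1  63.8 223.3] yaw -8.8 tilt [ 0.001 -0.001 -1.   ] t 13.3333 F [ 1.5 -0.4  0.9] grip 0.0 0.8756821748780834 shift [-1.988  0.987  1.812] turn z 0.007
[458.20814449 212.43312659] [247.81075548 174.89776677]
```

View pics/p4.png

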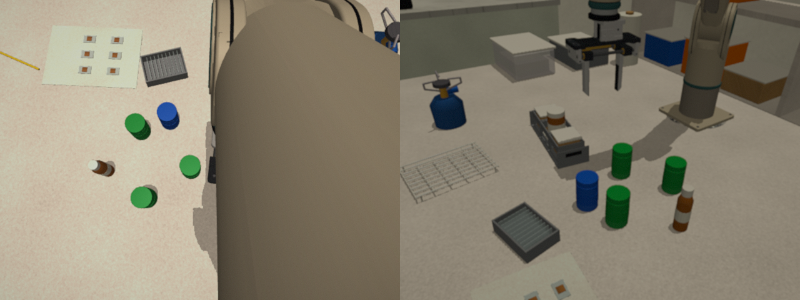

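View pics/p5.png

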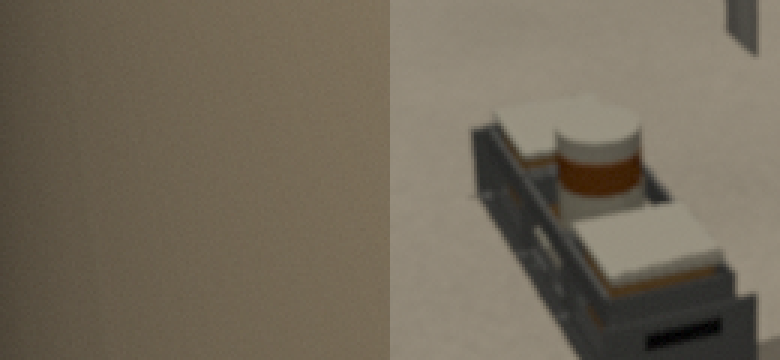

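The jar stands upright in the middle cell with its cap centre at scene pixel (249.7,175). The expected fully sunk position is (248,175), so the cover is down. The bottle is standing in its place and the arm is clear.

```bash
python3 -c "
from bench import r
print(r.sign_off())"
```

```text
the job is handed in; nothing more can be done
None
```

I pressed the empty middle cell's cover about 15 mm down, then stood the jar upright in that cell on its sunk cover. The bottle was left standing, the arm is clear, and I handed the job in at about 13 s; the sign-off returned no verdict.

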